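# Pack the courgette carrier and lift it level

### The arm

A 6-joint arm with a two-finger parallel gripper is mounted at the origin on a cart in front of the work surface, level with it; the furniture and walls round the work are solid. World frame = base frame: x ahead of the robot, y to its left, z up, the work surface at z = 0. Lengths are in m, angles in rad, forces in N, time in s.
With the tool pointing down it reaches from about 0.25 to 0.775 m from the base axis. Payload 4 kg.
Tool frame: the origin (TCP) lies at the very end of the fingers, on their centre line; the grasp point (between the pads) lies 19 mm behind it; z points along the fingers, y is the line along which they close (so a half turn about z gives the same grasp; the last joint's range is limited). The gripper opens to 94 mm and grips with 3 to 60 N. Pads are 16 mm wide; open, the fingers measure 119 mm over their backs; the gripper's body (75 mm by 177 mm) begins 78 mm behind the grasp point.
Start: joints at [-1.403, 0.087, 1.371, -0, 1.684, -0.103], TCP at [0.147, -0.53, 0.206] pointing down, gripper open.
Joint ranges: [-3.1, 3.1], [-0.76, 2.03], [0.27, 2.55], [-1.08, 4.22], [0.17, 2.65], [-2.57, 2.57]. Speed limits (rad/s): [2.79, 2.79, 3.14, 3.14, 3.14, 3.14].

### API

Orientations are given as [roll, pitch, yaw] about the fixed x, y, z axes, in that order (R = Rz(yaw) Ry(pitch) Rx(roll)).
In Python, from bench import robot gives the robot as it stands. The module is installed in compiled form; this text tells all that it offers.
- The arm moves only by the tool move_arm, never from a script. Its argument "deltas" is one flat list of numbers, 7 for each row, row after row: the turn, a rotation vector about the tool's x, y, z in rad, then the shift along the tool's x, y, z in cm, then the closure, from -1 (fully open) to 1 (shut). A call has 1 to 8 rows; each row is the pose to reach, as a shift and turn from the pose commanded when the call began, along the tool's axes at that moment; what a row does not reach only later rows make up. A row lasts 1/10 s, in which the tool goes at most 50 mm and 8.59 degrees, less where a joint would pass 70% of its speed; a pose out of reach is approached as far as the arm can. A call with a gripper value outside its range is refused whole. The fingers move at their own pace and stop on an object; the grip force is fixed at half the most. Time passes only in rows, so rows that repeat a pose let the fingers close. It gives the time, the measured TCP pose, the force, the opening and the grip force at its end, in the units of the state.
- robot.get_obs(): the state, without advancing time (a new reading comes with each control period).
- robot.snapshot(name): name is "scene" or "top" or "wrist"; returns a dict with "image" (480x640x3 uint8, red, green, blue), "depth" (480x640 float32, m along the optical axis (not along the pixel's ray), 0 where there is no reading), "fov_y" (degrees; the focal length in pixels is half the picture's height over the tangent of half this angle, whatever the lens; pixels are square), "cx", "cy" (the principal point, pixels), "origin" and "orientation" of the camera in the world; the wrist camera has in their place "T_tool_cam" (4x4, takes a point from camera to tool coordinates, whose origin is the TCP and whose axes are the flange's). Camera axes: x right, y up, looking along -z (the intrinsics and any distortion apply to the point x, -y, -z); pixel columns grow to the right and rows downward; lengths in m; the calibration is good to about 2 mm. A picture is of the moment at which its call begins: read the wrist's pose just before it.
- robot.close_job(): hands the job in; it is judged then, once.
The state is a dict: "time": time; "joint_positions": joint angles; "qvel": joint speeds; "joint_torque": joint torques, N m; "tool_pos": TCP position; "ee_rot": TCP orientation; "wrist_force": force on the tool from outside, world axes, zero at the start; "wrist_torque": the same for the moment, N m; "width": finger opening in m; "finger_force": force on a finger pad.
Only numpy, scipy, OpenCV 4.12 (cv2) and the standard library are available. Lean on these libraries where they do the work, as an engineer would, in place of code of your own. Each camera call takes 0.05 s, during which the arm holds its last target. There are 200 camera calls.

### The job

Lay the yellow courgette from the worktop in the free side of the wooden carrier, lowered in rather than dropped, flat and parallel to the one already packed in the other side, with its stalk towards the same end. Then take the carrier by the middle of its central rail, lift it straight up about 10 cm with both courgettes in it and keep it level and still: finish while holding it there, not setting it down. Leave the other things on the worktop where they are.

Things in the scene. Friction and masses are not known exactly. Their poses are not given: they have to be found in the camera images.
- carrier: Open wooden carrier, 0.45 kg, loose. 250 mm wide (its x), 320 mm long (its y); origin under its centre, z up. Floor 8 mm thick; sides (8 mm thick) reach z = 30 mm, ends (10 mm thick) z = 43 mm; a central board along y, 14 mm thick, reaches z = 62 mm and parts it into two bays, each 110 x 300 mm inside: the -x bay is free, the +x bay holds a courgette
- carrier_grip (a point): where the carrier is gripped: middle of the central rail, 50 mm above the underside, on the balance point. Axes as the carrier: the rail runs along y, is 14 mm thick along x and spans z = 38 to 62 mm over the underside, with a 104 mm long hand slot below it (z 22 to 38 mm)
- carrier_free_side (a point): middle of the floor of the carrier's free bay, on its top surface (carrier x = -65 mm, z = 8 mm); axes as the carrier
- courgette_centre (a point): the loose yellow courgette on the worktop, 38 mm wide (its x), 224 mm long (its y), 31 mm high, 0.16 kg; point at its balance point, half-way up (15.5 mm above its underside). z up; its thin stalk is at its -y end, 119 mm from this point; the blunt end is 105 mm off at +y
- courgette_stalk (a point): point in the stalk of the loose yellow courgette
- packed_centre (a point): the yellow courgette already packed in the carrier's +x bay, 37 x 239 x 31 mm, same shape and axes (stalk at its -y end, 127 mm from this point); point near its balance point, half-way up. Its stalk points to the carrier's -y end
- green: bystander: short green half courgette, 51 x 184 x 39 mm, lying along its y; origin under its centre. Not to be moved
- tomato: bystander: tomato, 71 mm high; origin under its centre. Not to be moved
- garlic: bystander: garlic bulb, 48 mm high; origin under its centre. Not to be moved
- lemon: bystander: lemon, 80 x 55 x 57 mm; origin under its centre. Not to be moved
- peeler: bystander: black-handled peeler, 170 x 25 x 18 mm; origin under its centre. Not to be moved
- courgette: the same loose yellow courgette: origin under the middle of its length, axes as courgette_centre (which lies at y = +7 mm, z = 15.5 mm in this frame)

How it is judged:
By the outcome, as a careful person would: the job done as asked, in the order asked, and still so for the second after the job is handed in, while the arm keeps its last pose, push and grip.
It also fails if it takes over 45 s, if anything falls off the work surface, if the arm or the gripper's body presses on something with over 40 N, if the wrist force passes 120 N, or if a joint passes its speed limit or range.

## Working session

There is one attempt and no reset: what is moved stays moved. The work goes in short steps, Python scripts to look and compute and a tool call to move; the robot and the scene stay as the last step left them, time stands still between calls to the robot, and variables do not carry over. Pictures are saved under pics/ and viewed, at most 10 in all, crops included, and the job is handed in when it is done.

Besides the shell and the picture viewer there is one more tool, called after "Request:" by a JSON object that holds its "api" and its "payload". move_arm: Moves the arm, as the interface text tells. Its arguments: {"type":"object","properties":{"deltas":{"type":"array","items":{"type":"number"}}},"required":["deltas"]}

```bash
mkdir -p pics; cat > h.py <<'E'
import numpy as np, cv2
from scipy.spatial.transform import Rotation as R
from bench import robot
def rot(o):
    o=np.array(o,float)
    if o.shape==(3,3): return o
    return R.from_euler('xyz',o).as_matrix() if o.size==3 else R.from_quat(o).as_matrix()
def snap(n,f):
    ob=robot.get_obs(); s=robot.snapshot(n)
    cv2.imwrite('pics/'+f+'.png',s['image'][:,:,::-1])
    fl=240/np.tan(np.radians(s['fov_y'])/2); v,u=np.mgrid[:480,:640]; d=s['depth']
    c=np.stack([(u-s['cx'])/fl*d,-(v-s['cy'])/fl*d,-d],-1)
    if n=='wrist':
        T=s['T_tool_cam']; c=c@T[:3,:3].T+T[:3,3]; P=c@rot(ob['ee_rot']).T+np.array(ob['tool_pos'])
    else: P=c@rot(s['orientation']).T+np.array(s['origin'])
    P[d==0]=np.nan
    np.savez('pics/'+f+'.npz',P=P,im=s['image']); return P,s
E
python3 - <<'E'
from h import *
o=robot.get_obs(); print(o)
for n in('top','scene'):
    P,s=snap(n,n); print({k:v for k,v in s.items() if k not in('image','depth')}, np.nanmin(P[...,2]))
E
```

```text
{'time': 0.0, 'joint_positions': array([-1.40309772e+00,  8.79627702e-02,  1.37220664e+00,  5.22839639e-06,
        1.68359312e+00, -1.03086507e-01]), 'qvel': array([-5.10236820e-05,  7.89837196e-04,  1.65065946e-03,  3.53312588e-05,
        4.83927052e-04, -5.95166022e-04]), 'joint_torque': array([ 6.56825032e-04, -3.40183747e+01, -3.02424109e+01,  7.18637975e-02,
        3.30903463e-02, -1.64185371e-04]), 'tool_pos': array([ 0.14703375, -0.52943089,  0.20432408]), 'ee_rot': array([-3.13943483e+00, -2.28457781e-04,  2.70785452e-01]), 'wrist_force': array([-0.08070989,  0.18379044,  0.05846328]), 'wrist_torque': array([-0.01668191, -0.0017392 ,  0.0678477 ]), 'finger_force': 0.0, 'width': 0.09389097570288482}
{'fov_y': 47.219839464170384, 'cx': 318.9116925878241, 'cy': 247.58303648447963, 'origin': array([0.41372334, 0.02958886, 1.43798316]), 'orientation': array([ 0.11823963, -0.00269498, -1.54194496])} -0.9545036927913244
{'fov_y': 45.17148276726387, 'cx': 326.45022686755163, 'cy': 237.01003226376784, 'origin': array([-0.18368374, -1.06450776,  1.05546116]), 'orientation': array([ 0.92523236, -0.01559791, -0.5881664 ])} -0.9438899928477651
```

View pics/top.png

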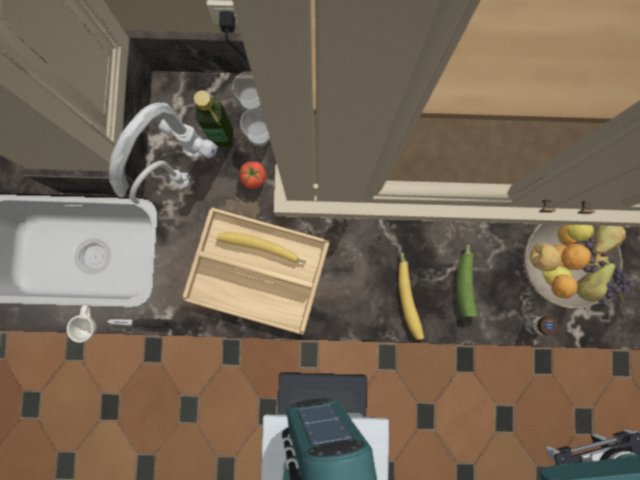

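The top view shows the carrier at about (257,270), with the packed courgette's stalk at its right end, (302,262). The loose courgette runs from its stalk at (402,257) to its blunt end at (420,336), and the free bay is the near one, (248,290).

```bash
python3 - <<'E'
from h import *
D=np.load('pics/top.npz');P=D['P'];im=D['im']
hsv=cv2.cvtColor(im,cv2.COLOR_RGB2HSV)
def box(m,n):
    q=P[m];q=q[~np.isnan(q[:,0])]
    r=cv2.minAreaRect(q[:,:2].astype(np.float32));print(n,len(q),np.round(r[0],4),np.round(r[1],4),r[2],'z',np.round(np.percentile(q[:,2],[2,50,98]),3));print(np.round(cv2.boxPoints(r),3).tolist());return q
v,u=np.mgrid[:480,:640]
Z=P[...,2]
reg=lambda a,b,c,d:(u>a)&(u<b)&(v>c)&(v<d)
yel=(hsv[...,0]>15)&(hsv[...,0]<32)&(hsv[...,1]>120)
box(reg(385,435,245,345)&(Z>.008)&(Z<.06),'loose')
box(reg(385,435,245,345)&yel,'loose yel')
box(reg(445,490,235,330)&(Z>.008)&(Z<.08),'green')
c=reg(170,340,200,342)&(Z>.02)&(Z<.1)
box(c,'carrier')
box(c&(Z>.052),'rail')
for uu,vv in[(402,257),(410,300),(420,336),(302,262),(258,246),(222,238),(253,175),(290,205),(400,213),(280,100),(257,270),(545,325),(120,180)]: print(uu,vv,np.round(P[vv,uu],3),im[vv,uu])
E
```

```text
loose 908 [ 0.4732 -0.2113] [0.2338 0.1013] 2.6961677074432373 z [0.012 0.025 0.033]
[[0.3540000021457672, -0.16599999368190765], [0.35899999737739563, -0.2669999897480011], [0.5920000076293945, -0.25600001215934753], [0.5879999995231628, -0.1550000011920929]]
loose yel 931 [ 0.4505 -0.2044] [0.2024 0.0425] 13.561756134033203 z [-0.003  0.025  0.033]
[[0.34700000286102295, -0.2070000022649765], [0.3569999933242798, -0.24899999797344208], [0.5540000200271606, -0.20100000500679016], [0.5440000295639038, -0.1599999964237213]]
green 1002 [ 0.5107 -0.3655] [0.1814 0.0962] 12.168014526367188 z [0.017 0.033 0.042]
[[0.41200000047683716, -0.33799999952316284], [0.4320000112056732, -0.4320000112056732], [0.609000027179718, -0.3930000066757202], [0.5889999866485596, -0.29899999499320984]]
carrier 3310 [0.5194 0.1918] [0.3225 0.2508] 75.77802276611328 z [0.022 0.036 0.065]
[[0.3580000102519989, 0.06599999964237213], [0.6010000109672546, 0.004999999888241291], [0.6809999942779541, 0.31700000166893005], [0.43799999356269836, 0.3790000081062317]]
rail 666 [0.5189 0.1913] [0.2998 0.0142] 75.83192443847656 z [0.055 0.061 0.067]
[[0.4749999940395355, 0.04800000041723251], [0.48899999260902405, 0.04399999976158142], [0.5619999766349792, 0.33500000834465027], [0.5490000247955322, 0.33799999952316284]]
402 257 [ 0.564 -0.186  0.018] [129 139  98]
410 300 [ 0.453 -0.206  0.029] [213 187 105]
420 336 [ 0.363 -0.233  0.026] [205 179 100]
302 262 [0.543 0.073 0.026] [174 158 120]
258 246 [0.58  0.187 0.039] [179 153  88]
222 238 [0.598 0.281 0.033] [185 160  89]
253 175 [0.761 0.206 0.056] [133 110  65]
290 205 [0.598 0.082 0.503] [204 193 170]
400 213 [ 0.589 -0.108  0.504] [203 192 170]
280 100 [0.606 0.069 0.956] [101  93  79]
257 270 [0.516 0.184 0.063] [224 198 157]
545 325 [ 0.4   -0.52   0.103] [ 63  75 104]
120 180 [0.679 0.452 0.308] [113 113 111]
```

View pics/scene.png

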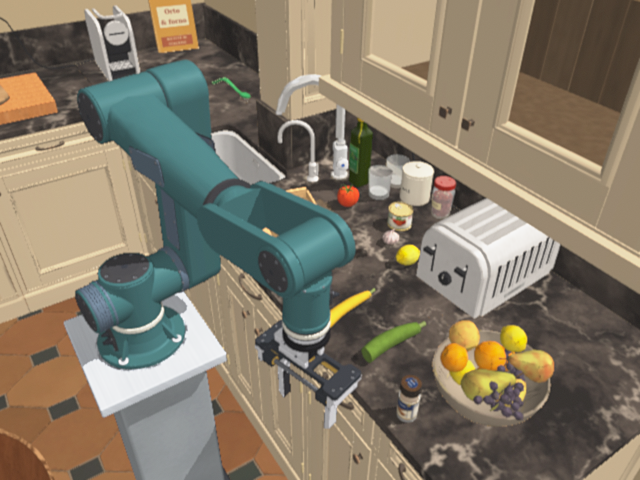

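The scene view shows the arm clear of the worktop. The bystanders (lemon, garlic, tomato) lie beyond the courgettes, and the wall cupboard starts at z≈0.5. I'll move above the loose courgette, turning so that the later placing stays within joint 6's range.

Request:
{"api": "move_arm", "payload": {"deltas": [0, 0, -0.13, 4, -2.6, 0, -1, 0, 0, -0.26, 8, -5.2, 0, -1, 0, 0, -0.39, 12, -7.8, 0, -1, 0, 0, -0.52, 16, -10.4, 0, -1, 0, 0, -0.65, 20, -13, 0, -1, 0, 0, -0.78, 24, -15.6, 0, -1, 0, 0, -0.91, 28, -18.2, 0, -1, 0, 0, -1.04, 32, -21, 0, -1]}}

```text
time: 0.9
tool_pos: [0.4, -0.2403, 0.2051]
ee_rot: [-3.141, 0.0, 1.316]
wrist_force: [-0.5, -0.4, -0.1]
width: 0.0939
finger_force: 0.0
```

Request:
{"api": "move_arm", "payload": {"deltas": [0, 0, -0.13, 0, 0, 0, -1, 0, 0, -0.26, 0, 0, 0, -1, 0, 0, -0.39, 0, 0, 0, -1, 0, 0, -0.52, 0, 0, 0, -1, 0, 0, -0.65, 0, 0, 0, -1, 0, 0, -0.78, 0, 0, 0, -1, 0, 0, -0.91, 0, 0, 0, -1, 0, 0, -1.04, 0, 0, 0, -1]}}

```text
time: 1.7
tool_pos: [0.399, -0.2418, 0.2049]
ee_rot: [-3.141, -0.001, 2.356]
wrist_force: [-0.4, -0.4, 1.2]
width: 0.0943
finger_force: 0.0
```

Request:
{"api": "move_arm", "payload": {"deltas": [0, 0, -0.13, 0, 0, 0, -1, 0, 0, -0.26, 0, 0, 0, -1, 0, 0, -0.39, 0, 0, 0, -1, 0, 0, -0.52, 0, 0, 0, -1, 0, 0, -0.65, 0, 0, 0, -1, 0, 0, -0.78, 0, 0, 0, -1, 0, 0, -0.91, 0, 0, 0, -1, 0, 0, -1.03, 0, 0, 0, -1]}}

```text
time: 2.5
tool_pos: [0.399, -0.2418, 0.2049]
ee_rot: [3.141, -0.001, -2.897]
wrist_force: [-0.8, -0.8, -0.2]
width: 0.0937
finger_force: 0.0
```

```bash
cat >> h.py <<'E'
def to(x,y,z,yawdeg):
    o=robot.get_obs(); M=rot(o['ee_rot']); t=M.T@(np.array([x,y,z])-o['tool_pos'])*100
    W=R.from_euler('xyz',[np.pi,0,np.radians(yawdeg)]).as_matrix()
    print('turn',np.round(R.from_matrix(M.T@W).as_rotvec(),3),'shift cm',np.round(t,2),'pos',np.round(o['tool_pos'],4),'yaw',np.degrees(o['ee_rot'][2]),'j',np.round(o['joint_positions'],2),'t',o['time'],'F',np.round(o['wrist_force'],1),'w',round(o['width'],4))
E
python3 - <<'E'
from h import *
to(.454,-.205,.2,193.6)
P,s=snap('wrist','w1');im=s['image']
hsv=cv2.cvtColor(im,cv2.COLOR_RGB2HSV)
m=(P[...,2]>.012)&(P[...,2]<.045)&(P[...,1]<-.13)&(P[...,1]>-.28)&(P[...,0]>.3)&(P[...,0]<.62)
n,l,st,_=cv2.connectedComponentsWithStats(m.astype(np.uint8))
for k in range(1,n):
  if st[k,4]>1500:
    q=P[l==k];r=cv2.minAreaRect(q[:,:2].astype(np.float32));print(st[k],r,np.percentile(q[:,2],98))
    c=q[:,:2].mean(0);e=np.linalg.svd((q[:,:2]-c)[::7],full_matrices=0)[2][0];e=e*np.sign(e[0])
    a=(q[:,:2]-c)@e; print('axis',np.degrees(np.arctan2(e[1],e[0])),c+e*a.min(),c+e*a.max())
    nrm=np.array([-e[1],e[0]])
    for s0 in np.arange(-.10,.13,.02):
        b=(q[:,:2]-c)[abs(a-s0)<.004]@nrm
        if len(b): print(round(s0,3),np.round(c+e*s0+nrm*(b.min()+b.max())/2,4),round(np.ptp(b),4))
E
```

```text
turn [ 0.001 -0.001  0.007] shift cm [-6.23  2.24  0.48] pos [ 0.399  -0.2418  0.2049] yaw -165.99797295809475 j [-0.67 -0.1   1.56 -0.    1.68 -2.48] t 2.5 F [-0.8 -0.8 -0.2] w 0.0937
[ 324  173   40  197 5383] ((0.4598124027252197, -0.20118996500968933), (0.21304422616958618, 0.03647761791944504), 13.25323486328125) 0.0312508511888805
axis 13.47179467716689 [ 0.35642614 -0.22710061] [ 0.56361557 -0.17746669]
-0.08 [ 0.3667 -0.2288] 0.024
-0.06 [ 0.3855 -0.2214] 0.0308
-0.04 [ 0.4042 -0.2139] 0.0322
-0.02 [ 0.4234 -0.2079] 0.0324
0.0 [ 0.4425 -0.2021] 0.0301
0.02 [ 0.462  -0.1974] 0.0276
0.04 [ 0.4817 -0.1937] 0.0286
0.06 [ 0.5016 -0.191 ] 0.0281
0.08 [ 0.5218 -0.1894] 0.0253
0.1 [ 0.5421 -0.1886] 0.0213
0.12 [ 0.5621 -0.1861] 0.0077
```

View pics/w1.png

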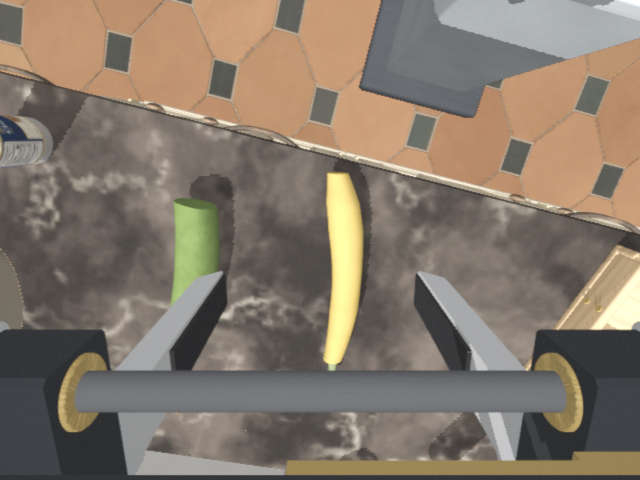

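The close view shows the curved courgette from its blunt end (340,175) to its stalk (332,368), with the fingers either side. The grasp centre is about (0.454, -0.200).

Request:
{"api": "move_arm", "payload": {"deltas": [0, 0, 0.002, -2.1, 0.9, 1.5, -1, 0, 0, 0.004, -4.2, 1.8, 4, -1, 0, 0, 0.006, -6.35, 2.74, 7.5, -1, 0, 0, 0.006, -6.35, 2.74, 11, -1, 0, 0, 0.006, -6.35, 2.74, 14, -1, 0, 0, 0.006, -6.35, 2.74, 16, -1, 0, 0, 0.006, -6.35, 2.74, 17, -1, 0, 0, 0.006, -6.35, 2.74, 17, -1]}}

```text
time: 3.35
tool_pos: [0.4533, -0.1997, 0.0338]
ee_rot: [3.139, -0.003, -2.909]
wrist_force: [-0.1, -0.3, 0.3]
width: 0.0941
finger_force: 0.0
```

```bash
python3 - <<'E'
from h import *
to(.454,-.2,.003,193.6)
E
```

```text
turn [ 0.003 -0.003 -0.005] shift cm [-0.07 -0.05  3.08] pos [ 0.4533 -0.1997  0.0338] yaw -166.69912588226785 j [-0.53  0.07  1.74 -0.    1.34 -2.33] t 3.35 F [-0.1 -0.3  0.3] w 0.0941
```

Request:
{"api": "move_arm", "payload": {"deltas": [0, 0, 0, 0, 0, 1, -1, 0, 0, 0, 0, 0, 2, -1, 0, 0, 0, 0, 0, 2.7, -1, 0, 0, 0, 0, 0, 3, -1, 0, 0, 0, 0, 0, 3.1, -0.4, 0, 0, 0, 0, 0, 3.1, 0, 0, 0, 0, 0, 0, 3.1, 0.4, 0, 0, 0, 0, 0, 3.1, 1]}}

```text
time: 4.15
tool_pos: [0.4548, -0.2006, 0.0049]
ee_rot: [-3.141, 0.001, -2.908]
wrist_force: [0.4, -0.5, -0.5]
width: 0.0658
finger_force: 0.0
```

Request:
{"api": "move_arm", "payload": {"deltas": [0, 0, 0, 0, 0, 0, 1, 0, 0, 0, 0, 0, 0, 1, 0, 0, 0, 0, 0, 0, 1, 0, 0, 0, 0, 0, 0, 1, 0, 0, 0, 0, 0, 0, 1]}}

```text
time: 4.65
tool_pos: [0.4546, -0.2006, 0.0046]
ee_rot: [-3.141, 0.0, -2.908]
wrist_force: [0.1, -1.4, 0.1]
width: 0.0372
finger_force: 30.0
```

Request:
{"api": "move_arm", "payload": {"deltas": [0, 0, 0, 0, 0, -0.5, 1, 0, 0, 0, 0, 0, -2, 1, 0, 0, 0, 0, 0, -4.5, 1, 0, 0, 0, 0, 0, -7.5, 1, 0, 0, 0, 0, 0, -10.5, 1, 0, 0, 0, 0, 0, -13, 1, 0, 0, 0, 0, 0, -14, 1, 0, 0, 0, 0, 0, -14, 1]}}

```text
time: 5.45
tool_pos: [0.4552, -0.2007, 0.146]
ee_rot: [-3.139, 0.002, -2.908]
wrist_force: [0.3, 0.2, -0.9]
width: 0.0375
finger_force: 30.0
```

```bash
python3 - <<'E'
from h import *
to(.456,.2075,.16,75.8)
P,s=snap('wrist','w2');o=robot.get_obs()
Q=(P-o['tool_pos'])@rot(o['ee_rot'])   # tool frame
m=(abs(Q[...,1])<.04)&(abs(Q[...,0])<.16)&(abs(Q[...,2]+.015)<.05)
m&=cv2.cvtColor(s['image'],cv2.COLOR_RGB2HSV)[...,1]>90
q=Q[m]
for a in np.arange(-.08,.14,.02):
    b=q[abs(q[:,0]-a)<.004]
    if len(b)>5:print(round(a,2),len(b),'y mid',round((b[:,1].min()+b[:,1].max())/2,4),'w',round(np.ptp(b[:,1]),4),'top z',round(np.percentile(b[:,2],5),4))
print('x range',q[:,0].min(),q[:,0].max())
E
```

```text
turn [1.000e-03 4.000e-03 2.052e+00] shift cm [-9.51 39.7  -1.46] pos [ 0.4552 -0.2007  0.146 ] yaw -166.6337463029134 j [-0.53 -0.01  1.59  0.    1.56 -2.33] t 5.45 F [ 0.3  0.2 -0.9] w 0.0375
-0.08 323 y mid -0.0041 w 0.0232 top z -0.0238
-0.06 301 y mid -0.0011 w 0.0237 top z -0.0253
-0.04 26 y mid 0.0018 w 0.0282 top z -0.0192
-0.02 540 y mid 0.0032 w 0.0285 top z -0.0261
0.0 599 y mid 0.0043 w 0.0297 top z -0.0265
0.02 1164 y mid 0.0034 w 0.0306 top z -0.0275
0.04 1379 y mid 0.0014 w 0.0336 top z -0.0286
0.06 1521 y mid -0.0006 w 0.033 top z -0.0284
0.08 1446 y mid -0.0032 w 0.0291 top z -0.0266
0.1 618 y mid -0.0071 w 0.0211 top z -0.0227
x range -0.09610450749263078 0.10073206338036735
```

View pics/w2.png

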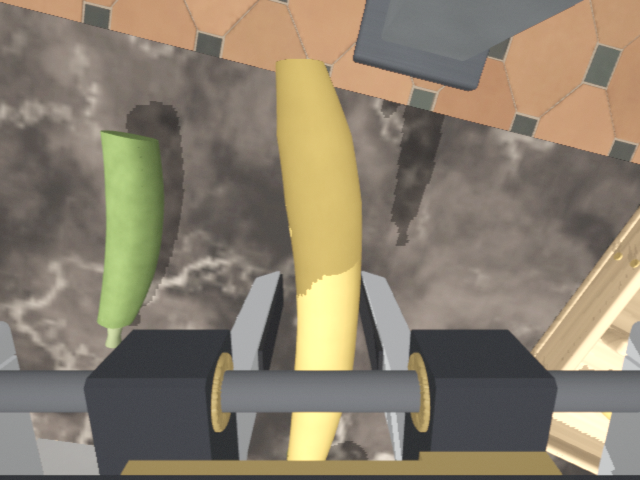

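The courgette is held squarely on its middle and level, with the blunt end at (302,65) and the stalk hidden below. I'm carrying it over to the free bay.

Request:
{"api": "move_arm", "payload": {"deltas": [0, 0, 0.06, -0.3, 1.2, 0, 1, 0, 0, 0.19, -0.9, 3.7, -0.2, 1, 0, 0, 0.33, -1.5, 6.4, -0.4, 1, 0, 0, 0.47, -2.2, 9.1, -0.6, 1, 0, 0, 0.61, -2.8, 11.8, -0.8, 1, 0, 0, 0.75, -3.5, 14.5, -1, 1, 0, 0, 0.89, -4.1, 17.1, -1.2, 1, 0, 0, 1.03, -4.75, 19.85, -1.4, 1]}}

```text
time: 6.3
tool_pos: [0.4533, 0.0049, 0.156]
ee_rot: [-3.139, -0.004, 2.339]
wrist_force: [0.6, 0.7, -1.7]
width: 0.0375
finger_force: 30.0
```

```bash
python3 - <<'E'
from h import *
to(.456,.2075,.16,75.8)
E
```

```text
turn [-0.004 -0.002  1.016] shift cm [14.39 14.26 -0.4 ] pos [0.4533 0.0049 0.156 ] yaw 134.0027828010895 j [-0.11 -0.11  1.67 -0.    1.59 -0.88] t 6.3 F [ 0.6  0.7 -1.7] w 0.0375
```

Request:
{"api": "move_arm", "payload": {"deltas": [0, 0, 0.14, 2, 2, 0, 1, 0, 0, 0.28, 4, 4, 0, 1, 0, 0, 0.42, 6, 6, 0, 1, 0, 0, 0.56, 8, 8, 0, 1, 0, 0, 0.7, 10, 10, 0, 1, 0, 0, 0.84, 12, 12, 0, 1, 0, 0, 0.96, 13.6, 13.5, 0, 1, 0, 0, 1.016, 14.4, 14.2, 0, 1]}}

```text
time: 7.1
tool_pos: [0.4541, 0.2074, 0.1556]
ee_rot: [-3.137, 0.002, 1.328]
wrist_force: [-0.3, -0.1, -2.5]
width: 0.0376
finger_force: 30.0
```

Request:
{"api": "move_arm", "payload": {"deltas": [0, 0, 0, 0, 0, 0, 1, 0, 0, 0, 0, 0, 0, 1, 0, 0, 0, 0, 0, 0, 1]}}

```text
time: 7.4
tool_pos: [0.4553, 0.2051, 0.1575]
ee_rot: [-3.14, 0.001, 1.329]
wrist_force: [0.5, 0.6, -1.6]
width: 0.0374
finger_force: 30.0
```

```bash
python3 - <<'E'
from h import *
P,s=snap('wrist','w3');o=robot.get_obs()
Q=(P-o['tool_pos'])@rot(o['ee_rot'])
# carrier from wrist: rail top and near side/ends, world heights
m=(P[...,2]>.052)&(P[...,2]<.072)&(np.hypot(P[...,0]-.519,P[...,1]-.19)<.2)
q=P[m];r=cv2.minAreaRect(q[:,:2].astype(np.float32));print('rail',len(q),r,np.percentile(q[:,2],[5,50,95]))
to(.456,.2075,.0125,75.8)
E
```

```text
rail 6351 ((0.5292854309082031, 0.2263692021369934), (0.22598956525325775, 0.014604749158024788), 75.9365234375) [0.05604236 0.06155269 0.06303838]
turn [-0.001  0.001  0.005] shift cm [ 0.26  0.   14.53] pos [0.4555 0.2051 0.1578] yaw 76.10770503683683 j [ 0.31 -0.01  1.57 -0.    1.59  0.55] t 7.45 F [-0.1  0.7 -1.7] w 0.0371
```

View pics/w3.png

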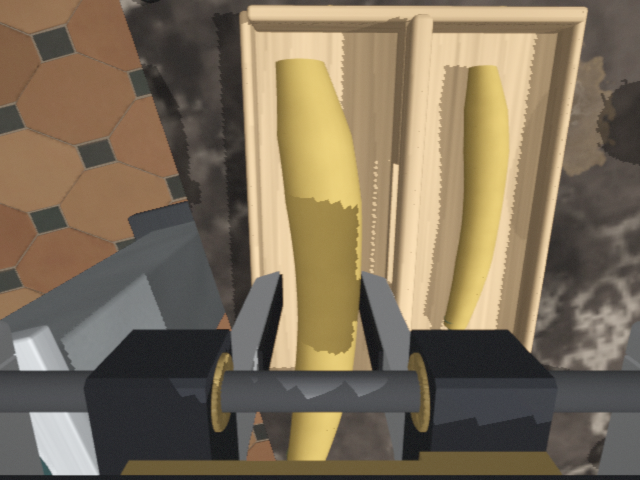

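The wrist view shows the held courgette over the free bay (left), with the rail at about (415,200) and the packed one parallel at (485,200), blunt ends towards the same end. I'm lowering it in.

Request:
{"api": "move_arm", "payload": {"deltas": [0, 0, 0, 0.2, 0.2, 1, 1, 0, 0, 0, 0.25, 0.3, 3, 1, 0, 0, 0, 0.25, 0.3, 5.5, 1, 0, 0, 0, 0.25, 0.3, 8, 1, 0, 0, 0, 0.25, 0.3, 10, 1, 0, 0, 0, 0.25, 0.3, 11.5, 1, 0, 0, 0, 0.25, 0.3, 12.5, 1, 0, 0, 0, 0.25, 0.3, 13, 1]}}

```text
time: 8.25
tool_pos: [0.4586, 0.2071, 0.027]
ee_rot: [-3.14, 0.001, 1.328]
wrist_force: [0.5, -0.9, -0.9]
width: 0.0372
finger_force: 30.0
```

```bash
python3 - <<'E'
from h import *
to(.459,.2068,.0130,75.9)
E
```

```text
turn [-0.002  0.001  0.004] shift cm [-0.02  0.05  1.4 ] pos [0.4586 0.2071 0.027 ] yaw 76.11036750141378 j [ 0.31  0.09  1.73 -0.    1.32  0.55] t 8.25 F [ 0.5 -0.9 -0.9] w 0.0372
```

Request:
{"api": "move_arm", "payload": {"deltas": [0, 0, 0, 0, 0, 0.4, 1, 0, 0, 0, 0, 0, 0.8, 1, 0, 0, 0, 0, 0, 1.1, 1, 0, 0, 0, 0, 0, 1.2, 1, 0, 0, 0, 0, 0, 1.3, 1, 0, 0, 0, 0, 0, 1.35, 1, 0, 0, 0, 0, 0, 1.4, 1, 0, 0, 0, 0, 0, 1.4, 1]}}

```text
time: 9.05
tool_pos: [0.4593, 0.2077, 0.0145]
ee_rot: [3.141, -0.0, 1.329]
wrist_force: [-0.2, -0.4, -1.1]
width: 0.0372
finger_force: 30.0
```

Request:
{"api": "move_arm", "payload": {"deltas": [0, 0, 0, 0, 0, 0.1, 1, 0, 0, 0, 0, 0, 0.2, 1, 0, 0, 0, 0, 0, 0.2, 1, 0, 0, 0, 0, 0, 0.2, 1]}}

```text
time: 9.45
tool_pos: [0.4594, 0.2077, 0.0126]
ee_rot: [3.141, -0.0, 1.329]
wrist_force: [0.2, -0.2, -1.2]
width: 0.0373
finger_force: 30.0
```

Request:
{"api": "move_arm", "payload": {"deltas": [0, 0, 0, 0, 0, 0.1, 1, 0, 0, 0, 0, 0, 0.15, 1, 0, 0, 0, 0, 0, 0.15, 1, 0, 0, 0, 0, 0, 0.15, 1]}}

```text
time: 9.85
tool_pos: [0.4594, 0.2077, 0.0126]
ee_rot: [3.141, -0.0, 1.329]
wrist_force: [-3.7, -1.2, 6.8]
width: 0.0375
finger_force: 30.0
```

Contact felt; I'll ease off and open.

Request:
{"api": "move_arm", "payload": {"deltas": [0, 0, 0, 0, 0, -0.12, 1, 0, 0, 0, 0, 0, -0.12, 0.2, 0, 0, 0, 0, 0, -0.12, 0, 0, 0, 0, 0, 0, -0.12, -0.2, 0, 0, 0, 0, 0, -0.12, -0.28, 0, 0, 0, 0, 0, -0.12, -0.28]}}

```text
time: 10.45
tool_pos: [0.4592, 0.2076, 0.0119]
ee_rot: [-3.141, 0.0, 1.329]
wrist_force: [0.1, 0.7, 0.1]
width: 0.06
finger_force: 0.0
```

Request:
{"api": "move_arm", "payload": {"deltas": [0, 0, 0, 0, 0, -0.5, -0.28, 0, 0, 0, 0, 0, -1.5, -0.28, 0, 0, 0, 0, 0, -3.5, -0.28, 0, 0, 0, 0, 0, -6, -0.28, 0, 0, 0, 0, 0, -9, -0.28, 0, 0, 0, 0, 0, -12, -0.1, 0, 0, 0, 0, 0, -14, 0.1, 0, 0, 0, 0, 0, -14, 0.36]}}

```text
time: 11.25
tool_pos: [0.4616, 0.2085, 0.1571]
ee_rot: [3.134, -0.005, 1.329]
wrist_force: [0.1, 0.0, 0.8]
width: 0.0396
finger_force: 0.0
```

```bash
python3 - <<'E'
from h import *
P,s=snap('wrist','w4')
m=(P[...,2]>.052)&(P[...,2]<.072)&(np.hypot(P[...,0]-.519,P[...,1]-.19)<.2)
q=P[m];r=cv2.minAreaRect(q[:,:2].astype(np.float32));print('rail',len(q),r)
P,s=snap('top','t2')
m=(P[...,2]>.02)&(P[...,2]<.075)&(np.hypot(P[...,0]-.519,P[...,1]-.19)<.21)
q=P[m];r=cv2.minAreaRect(q[:,:2].astype(np.float32));print('carrier',len(q),r)
to(.5195,.1915,.15,75.9)
a=cv2.imread('pics/w4.png');b=cv2.imread('pics/t2.png')[180:360,130:500]
b=cv2.resize(b,(640,311)); a=cv2.resize(a,(384,288))
c=np.zeros((600,640,3),np.uint8);c[:288,:384]=a;c[289:600]=b;cv2.imwrite('pics/c4.png',c)
E
```

```text
rail 5711 ((0.5203402638435364, 0.19102737307548523), (0.2980841100215912, 0.014861108735203743), 75.77546691894531)
carrier 3017 ((0.519075870513916, 0.19159075617790222), (0.32194387912750244, 0.2502286434173584), 75.8195571899414)
turn [ 0.001 -0.     0.004] shift cm [-0.14  6.23  0.26] pos [0.4593 0.2077 0.1525] yaw 76.13813395110395 j [ 0.31  0.    1.57 -0.    1.57  0.55] t 11.35 F [-0.3 -0.7 -0.9] w 0.0323
```

View pics/c4.png

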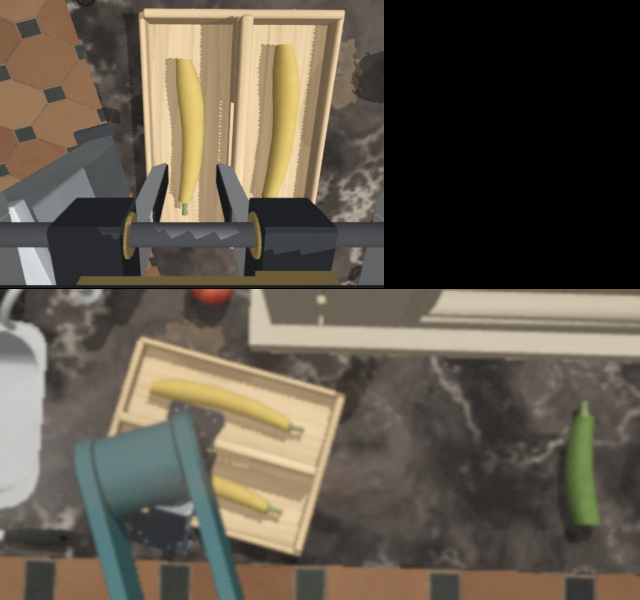

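Both courgettes lie flat and parallel, stalks towards the same end (in the lower picture at (298,430) and (272,512)); the carrier hasn't shifted. Next, the rail.

Request:
{"api": "move_arm", "payload": {"deltas": [0, 0, 0.004, -0.1, 2, 0, 0.36, 0, 0, 0.004, -0.15, 4.5, 0, 0.36, 0, 0, 0.004, -0.15, 6.3, 0, 0.36, 0, 0, 0.004, -0.15, 6.3, 1.5, 0.36, 0, 0, 0.004, -0.15, 6.3, 3.5, 0.36, 0, 0, 0.004, -0.15, 6.3, 5, 0.36, 0, 0, 0.004, -0.15, 6.3, 5.5, 0.36, 0, 0, 0.004, -0.15, 6.3, 5.5, 0.36]}}

```text
time: 12.15
tool_pos: [0.5184, 0.191, 0.0952]
ee_rot: [-3.138, 0.002, 1.325]
wrist_force: [0.4, 0.0, 0.3]
width: 0.0302
finger_force: 0.0
```

```bash
python3 - <<'E'
from h import *
to(.5202,.1912,.031,75.9)
P,s=snap('wrist','w5');o=robot.get_obs();Q=(P-o['tool_pos'])@rot(o['ee_rot'])
m=(abs(P[...,2]-.062)<.006)&(abs(Q[...,1])<.03)&(Q[...,0]>.03)&(Q[...,0]<.14);q=Q[m]
for a in(.04,.07,.1):
  b=q[abs(q[:,0]-a)<.004,1]; print(a,len(b),np.percentile(b,[2,98]) if len(b) else '')
E
```

```text
turn [-0.003  0.002  0.001] shift cm [0.07 0.19 6.42] pos [0.5184 0.191  0.0952] yaw 75.93079512989634 j [ 0.25  0.14  1.53 -0.    1.47  0.5 ] t 12.15 F [0.4 0.  0.3] w 0.0302
0.04 344 [-0.00566163  0.00787501]
0.07 388 [-0.00550897  0.0081325 ]
0.1 426 [-0.00529013  0.00781213]
```

Request:
{"api": "move_arm", "payload": {"deltas": [0, 0, 0, 0, 0.1, 1, 0.36, 0, 0, 0, 0, 0.1, 2.5, 0.36, 0, 0, 0, 0, 0.1, 4, 0.36, 0, 0, 0, 0, 0.1, 5.5, 0.36, 0, 0, 0, 0, 0.1, 6.2, 0.36, 0, 0, 0, 0, 0.1, 6.4, 0.36, 0, 0, 0, 0, 0.1, 6.4, 0.36]}}

```text
time: 12.9
tool_pos: [0.5209, 0.1908, 0.0327]
ee_rot: [-3.141, 0.0, 1.325]
wrist_force: [-0.1, 0.2, 0.3]
width: 0.03
finger_force: 0.0
```

Request:
{"api": "move_arm", "payload": {"deltas": [0, 0, 0, 0, 0, 0, 0.5, 0, 0, 0, 0, 0, 0, 0.6, 0, 0, 0, 0, 0, 0, 0.7, 0, 0, 0, 0, 0, 0, 0.8, 0, 0, 0, 0, 0, 0, 1, 0, 0, 0, 0, 0, 0, 1, 0, 0, 0, 0, 0, 0, 1, 0, 0, 0, 0, 0, 0, 1]}}

```text
time: 13.7
tool_pos: [0.5198, 0.1915, 0.0338]
ee_rot: [-3.139, -0.0, 1.325]
wrist_force: [-5.1, 1.1, 3.6]
width: 0.014
finger_force: 30.0
```

Rail gripped (14 mm). Lifting slowly.

Request:
{"api": "move_arm", "payload": {"deltas": [0, 0, 0, 0, 0, -0.15, 1, 0, 0, 0, 0, 0, -0.4, 1, 0, 0, 0, 0, 0, -0.8, 1, 0, 0, 0, 0, 0, -1.3, 1, 0, 0, 0, 0, 0, -1.9, 1, 0, 0, 0, 0, 0, -2.5, 1, 0, 0, 0, 0, 0, -3.2, 1, 0, 0, 0, 0, 0, -3.9, 1]}}

```text
time: 14.5
tool_pos: [0.5212, 0.1909, 0.073]
ee_rot: [3.141, -0.0, 1.325]
wrist_force: [0.2, -0.0, -7.8]
width: 0.0138
finger_force: 30.0
```

Request:
{"api": "move_arm", "payload": {"deltas": [0, 0, 0, 0, 0, -0.7, 1, 0, 0, 0, 0, 0, -1.5, 1, 0, 0, 0, 0, 0, -2.4, 1, 0, 0, 0, 0, 0, -3.3, 1, 0, 0, 0, 0, 0, -4.2, 1, 0, 0, 0, 0, 0, -5, 1, 0, 0, 0, 0, 0, -5.7, 1, 0, 0, 0, 0, 0, -6.2, 1]}}

```text
time: 15.3
tool_pos: [0.5212, 0.1909, 0.135]
ee_rot: [3.141, -0.0, 1.325]
wrist_force: [0.6, 0.8, -6.8]
width: 0.0142
finger_force: 30.0
```

Request:
{"api": "move_arm", "payload": {"deltas": [0, 0, 0, 0, 0, -0.2, 1, 0, 0, 0, 0, 0, -0.3, 1, 0, 0, 0, 0, 0, -0.3, 1, 0, 0, 0, 0, 0, -0.3, 1, 0, 0, 0, 0, 0, -0.3, 1, 0, 0, 0, 0, 0, -0.3, 1, 0, 0, 0, 0, 0, -0.3, 1, 0, 0, 0, 0, 0, -0.3, 1]}}

```text
time: 16.1
tool_pos: [0.521, 0.1909, 0.1371]
ee_rot: [-3.142, 0.0, 1.325]
wrist_force: [-0.3, 0.2, -7.5]
width: 0.0139
finger_force: 30.0
```

```bash
python3 - <<'E'
from h import *
to(.5198,.1915,.1338,75.9)
P,s=snap('wrist','w6');snap('top','t6');o=robot.get_obs();Q=(P-o['tool_pos'])@rot(o['ee_rot'])
print('torque',o['wrist_torque'])
m=(P[...,2]>.08)&(abs(Q[...,0])<.17)&(abs(Q[...,1])<.14)&(Q[...,2]>-.035)
# rail top: height along x
for a in(.05,.08,.11,.14):
  b=P[m&(abs(Q[...,1]-.0)<.005)&(abs(Q[...,0]-a)<.005)][:,2];print('rail',a,len(b),np.median(b) if len(b) else'')
for yy in(-.121,.121):
  for a in(.02,.06,.1,.14):
    b=P[m&(abs(Q[...,1]-yy)<.006)&(abs(Q[...,0]-a)<.005)][:,2];print('side',yy,a,len(b),np.percentile(b,80) if len(b) else'')
a=cv2.resize(cv2.imread('pics/w6.png'),(400,300));b=cv2.resize(cv2.imread('pics/t6.png')[180:360,130:370],(400,300))
cv2.imwrite('pics/c6.png',np.hstack([a,b]))
E
```

```text
turn [-0.  0.  0.] shift cm [ 0.03 -0.13  0.33] pos [0.521  0.1909 0.1371] yaw 75.90669983793116 j [ 0.25  0.12  1.47 -0.    1.55  0.5 ] t 16.1 F [-0.3  0.2 -7.5] w 0.0139
torque [-0.03952699 -0.07988923 -0.03799653]
rail 0.05 608 0.16520948525834223
rail 0.08 696 0.16515504608631465
rail 0.11 865 0.1651602385073147
rail 0.14 0 
side -0.121 0.02 742 0.132832767161881
side -0.121 0.06 852 0.13289805090345203
side -0.121 0.1 1005 0.1328307600853783
side -0.121 0.14 59 0.11555056210525234
side 0.121 0.02 811 0.13300239377475717
side 0.121 0.06 947 0.13293127953539607
side 0.121 0.1 1126 0.13285585076802364
side 0.121 0.14 88 0.11517975472257629
```

View pics/c6.png

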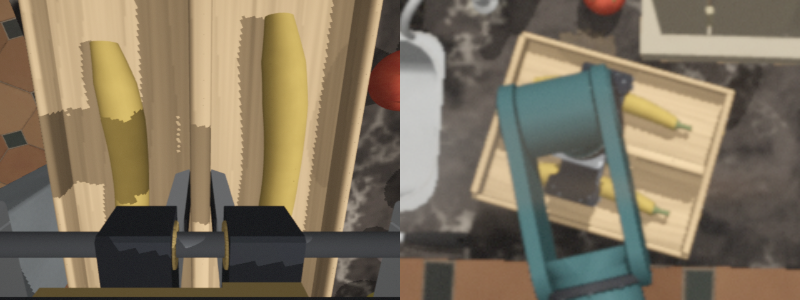

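The carrier is level to within a millimetre, about 10.3 cm up and still. Both courgettes lie in it with their stalks, (683,126) and (660,213), towards the same end. Handing in.

```bash
python3 -c "
from bench import robot
print(robot.close_job())"
```

```text
the job is handed in; nothing more can be done
None
```

The job is handed in: the courgette lies in the free bay, flat and parallel to the packed one with stalks towards the same end, and the arm is holding the carrier level and still by the middle of its rail, about 10 cm up.

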